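Fetch the culture dish from behind the reagents

TASK

The flat round culture dish at the back of the white reagent tray is hemmed in by an amber bottle, a clear bottle and a beaker: first lift all three out and stand them in the dark metal side tray, and only then fetch the dish and lay it flat in the round recess of the pale grey dish carrier. After that put the two bottles and the beaker back, each upright on the very spot where it stood at the start. Drop and tip nothing, and leave the marker pen and the little cover-slip box beside the reagent tray alone.

Things in the scene. Friction and masses are not known exactly. Their poses are not given: they have to be found in the camera images.
- amber_bottle: Brown bottle with black screw cap, 52 mm diameter, 108 mm tall, 0.12 to 0.22 kg, loose. Origin at the centre of its underside, z up along its axis. Body cylindrical up to about 70 mm, then it narrows to the 36 mm wide cap. Stands at one of three places on the reagent tray: left of, right of or in front of the dish.
- clear_bottle: Clear bottle with blue screw cap, 46 mm diameter, 95 mm tall, 0.10 to 0.18 kg, loose. Origin at the centre of its underside, z up. Body cylindrical up to about 60 mm, then it narrows to the 32 mm wide cap. Stands at another of the three places.
- beaker: Clear open beaker, 52 mm diameter at the rim (48 mm at the foot), 66 mm tall, 45 g, rigid, loose. Origin at the centre of its underside, z up. Can be gripped across its outer wall. Stands at the remaining one of the three places.
- dish: Flat round closed culture dish, 61 mm diameter, 16 mm high, 17 g, loose. Origin at the centre of its underside, z up. Starts near the back (+x) edge of the reagent tray, centred across it; the three other things stand about 60 to 70 mm from it, centre to centre, at its left, right and front.
- reagent_tray: White shallow tray, fixed, 140 (its x) by 210 (its y) by 10 mm high, walls 4 mm; things stand on its inner floor, 4 mm above the bench. Origin at the centre of its underside; its x points away from the robot, turned by up to 0.25 rad. Flat grey discs mark the places: dish at (33, 0) mm, others at (23, 68), (-29, 0), (23, -68) in its frame; each thing starts within 4.5 mm of its mark.
- side_tray: Dark steel shallow tray, fixed and empty, 100 (its x) by 240 (its y) by 10 mm high, walls 4 mm thick, inner floor 4 mm above the bench. Origin at the centre of its underside. Lies in the front half of the bench, on the left or the right. Three things fit along its y axis at -75, 0 and +75 mm.
- dish_carrier: Pale grey square plate, fixed, 110 x 110 x 8 mm, with a round recess of 82 mm diameter, 3 mm deep, in the middle (its floor is 5 mm above the bench). Origin at the centre of its underside. Lies in the front half of the bench, on the other side from the side tray.
- slip_box: Small white box of cover slips, 32 x 32 x 18 mm, loose bystander on the bench right (-y) of the reagent tray. Origin at the centre of its underside.
- marker: Marker pen lying on the bench left (+y) of the reagent tray, 127 mm long (its y axis), 13 mm thick, loose bystander. Origin at its middle, on the underside.
Things that resemble listed ones, but are neither listed nor needed, are in the scene too. Leave any purple or turquoise look-alike of the amber_bottle alone. What is shaped like the dish but green is not meant.

How it is judged:
On the way, in this order (a step that is already met when the one before it is completed fails the run):
1. both bottles and the beaker stand released in the side tray, the dish still where it was (x of amber_bottle in the frame of side_tray between -0.04 and 0.04 m and y of amber_bottle in the frame of side_tray between -0.11 and 0.11 m and z of each of amber_bottle, clear_bottle, beaker in the frame of side_tray below 0.01 m and angle between each of amber_bottle, clear_bottle, beaker's own z axis and vertical below 0.1 rad and contact force between the fingers and amber_bottle below 0.1 N and x of clear_bottle in the frame of side_tray between -0.04 and 0.04 m and y of clear_bottle in the frame of side_tray between -0.11 and 0.11 m and contact force between the fingers and clear_bottle below 0.1 N and x of beaker in the frame of side_tray between -0.04 and 0.04 m and y of beaker in the frame of side_tray between -0.11 and 0.11 m and contact force between the fingers and beaker below 0.1 N and distance of dish from where it was at the start of the episode below 0.02 m), for 0.2 s.
2. the dish lies in the recess of the carrier while the three others are still in the side tray (x of amber_bottle in the frame of side_tray between -0.04 and 0.04 m and y of amber_bottle in the frame of side_tray between -0.11 and 0.11 m and z of each of amber_bottle, clear_bottle, beaker in the frame of side_tray below 0.01 m and angle between each of amber_bottle, clear_bottle, beaker's own z axis and vertical below 0.1 rad and contact force between the fingers and amber_bottle below 0.1 N and x of clear_bottle in the frame of side_tray between -0.04 and 0.04 m and y of clear_bottle in the frame of side_tray between -0.11 and 0.11 m and contact force between the fingers and clear_bottle below 0.1 N and x of beaker in the frame of side_tray between -0.04 and 0.04 m and y of beaker in the frame of side_tray between -0.11 and 0.11 m and contact force between the fingers and beaker below 0.1 N and horizontal distance between dish and dish_carrier below 0.013 m and z of dish in the frame of dish_carrier between 0.002 and 0.0075 m and angle between dish's own z axis and vertical below 0.05 rad), for 0.2 s.
At the end, for the whole second after the job is handed in: Both bottles and the beaker stand upright at rest, each within 15 mm of where it stood at the start; the dish lies flat in the recess of the carrier, within 13 mm of its centre (distance of each of amber_bottle, clear_bottle, beaker from where it was at the start of the episode below 0.015 m and angle between each of amber_bottle, clear_bottle, beaker's own z axis and vertical below 0.1 rad and linear speed of each of amber_bottle, clear_bottle, beaker, dish below 0.02 m/s and horizontal distance between dish and dish_carrier below 0.013 m and z of dish in the frame of dish_carrier between 0.002 and 0.0075 m and angle between dish's own z axis and vertical below 0.05 rad); the robot touches nothing.
It fails at once if a bottle, the beaker or the dish is tipped by more than 0.5 rad (angle between any of amber_bottle, clear_bottle, beaker, dish's own z axis and vertical above 0.5 rad).
It fails at once if a bottle, the beaker or the dish is dropped (falls free of the fingers faster than 0.6 m/s, about 2 cm) ((linear speed of amber_bottle above 0.6 m/s and contact force between the fingers and amber_bottle below 0.05 N) or (linear speed of clear_bottle above 0.6 m/s and contact force between the fingers and clear_bottle below 0.05 N) or (linear speed of beaker above 0.6 m/s and contact force between the fingers and beaker below 0.05 N) or (linear speed of dish above 0.6 m/s and contact force between the fingers and dish below 0.05 N)).
It fails at once if the marker pen or the cover-slip box is moved by more than 25 mm (distance of any of slip_box, marker from where it was at the start of the episode above 0.025 m).
It also fails if it takes over 128 s, if anything falls off the work surface, if the arm or the gripper's body presses on something with over 40 N, if the wrist force passes 120 N, or if a joint passes its speed limit or range.

ROBOT

A 6-joint arm with a two-finger parallel gripper is mounted at the origin on a cart in front of the work surface, level with it; the furniture and walls round the work are solid. World frame = base frame: x ahead of the robot, y to its left, z up, the work surface at z = 0. Lengths are in m, angles in rad, forces in N, time in s.
With the tool pointing down it reaches from about 0.25 to 0.725 m from the base axis. Payload 9.7 kg.
Tool frame: the origin (TCP) lies on the centre line of the jaws, within the pads' length; the fingertips stand 8 mm ahead of it and the grasp point (between the pads) lies 11 mm behind it; z points along the fingers, y is the line along which they close (so a half turn about z gives the same grasp; the last joint's range is limited). The gripper opens to 85 mm and grips with 20 to 120 N. Pads are 22 mm wide; open, the fingers measure 114 mm over their backs; the gripper's body (76 mm by 85 mm) begins 54 mm behind the grasp point. The pads swing forward as they close: fully open they stand 13 mm farther back than shut.
Start: joints at [-1.23, 0.087, 0.176, 1.66, 0, 1.571], TCP at [0.184, -0.518, 0.239] pointing down, gripper open.
Joint ranges: [-3.13, 3.13], [-0.85, 1.81], [-1.15, 1.24], [-2.2, 2.28], [-1.44, 1.52], [-3.14, 3.14]. Speed limits (rad/s): [2.22, 2.22, 2.57, 3.14, 3.14, 3.14].

INTERFACE

Orientations are given as a 3x3 rotation matrix whose columns are the frame's x, y, z axes.
In Python, from cell import robot gives the robot as it stands. The module is installed in compiled form; this text tells all that it offers.
- The arm moves only by the tool send_rows, never from a script. Its argument "plan" is one flat list of numbers, 7 for each row, row after row: the shift along the world's x, y, z in units of 25 mm (1.0 is 25 mm), then the turn, a rotation vector about the world's x, y, z in units of 5 degrees (1.0 is 5 degrees), then the closure, from 0 (fully open) to 1 (shut). A call has 1 to 12 rows; each row shifts and turns the commanded pose from where the row before left it; what a row does not reach is not made up. A row lasts 1/12 s, in which the tool goes at most 41.7 mm and 7.16 degrees, less where a joint would pass 70% of its speed; a pose out of reach is approached as far as the arm can. A call is refused whole if a number of a shift passes 1 or a number of a turn 1, either way. A call with a gripper value outside its range is refused whole. The fingers move at their own pace and stop on an object; "grip_force" is the grip in N (left out, the last holds). Time passes only in rows, so rows that do not move let the fingers close. It gives the time, the measured TCP pose, the force, the opening and the grip force at its end, in the units of the state.
- robot.get_obs(): the state, without advancing time (a new reading comes with each control period).
- robot.snapshot(name): name is "scene" or "top" or "wrist"; returns a dict with "image" (384x512x3 uint8, red, green, blue), "fx", "fy", "cx", "cy" (pixels), "R" (3x3) and "t" (3): a world point X has camera coordinates R X + t; the wrist camera has in their place "hand_eye" (4x4, takes a point from camera to tool coordinates, whose origin is the TCP and whose axes are the flange's). Camera axes: x right, y down, z forward; pixel columns grow to the right and rows downward; lengths in m; the calibration is good to about 2 mm. A picture is of the moment at which its call begins: read the wrist's pose just before it. There is no depth.
- robot.hand_in(): hands the job in; it is judged then, once.
The state is a dict: "t": time; "qpos": joint angles; "joint_velocities": joint speeds; "tau": joint torques, N m; "tool_pos": TCP position; "tcp_rot": TCP orientation; "contact_force": force on the tool from outside, world axes, zero at the start; "moment": the same for the moment, N m; "grip_width": finger opening in m; "finger_force": force on a finger pad.
Only numpy, scipy, OpenCV 4.12 (cv2) and the standard library are available. Lean on these libraries where they do the work, as an engineer would, in place of code of your own. Each camera call takes 0.05 s, during which the arm holds its last target. There are 200 camera calls.

## Working session

There is one attempt and no reset: what is moved stays moved. The work goes in short steps, Python scripts to look and compute and a tool call to move; the robot and the scene stay as the last step left them, time stands still between calls to the robot, and variables do not carry over. Pictures are saved under pics/ and viewed, at most 14 in all, crops included, and the job is handed in when it is done.

Besides the shell and the picture viewer there is one more tool, called after "Request:" as name(argument=value, ...), one argument or row to a line, values as JSON. send_rows: Moves the arm, as the interface text tells. Its arguments: {"type":"object","properties":{"plan":{"type":"array","items":{"type":"number"}},"grip_force":{"type":"number"}},"required":["plan"]}

```bash
mkdir -p pics
cat > h.py <<'E'
import numpy as np, cv2
from cell import robot
def snap(name,f=None):
    s=robot.snapshot(name)
    if f: cv2.imwrite('pics/'+f,cv2.cvtColor(s['image'],cv2.COLOR_RGB2BGR))
    return s
def ray(s,u,v,z):
    R,t=np.array(s['R']),np.array(s['t'])
    d=R.T@np.array([(u-s['cx'])/s['fx'],(v-s['cy'])/s['fy'],1]); c=-R.T@t
    return c+d*(z-c[2])/d[2]
def proj(s,X):
    p=np.array(s['R'])@np.array(X)+np.array(s['t'])
    return np.array([s['fx']*p[0]/p[2]+s['cx'],s['fy']*p[1]/p[2]+s['cy']])
E
python3 - <<'E'
from h import *
import pickle
o=robot.get_obs(); print({k:np.round(v,3).tolist() for k,v in o.items()})
d={}
for n in ('top','scene'):
    s=snap(n,n+'0.png'); d[n]=s
    print(n,(-np.array(s['R']).T@s['t']).round(3),s['fx'])
pickle.dump(d,open('s0.pkl','wb'))
E
```

```text
{'t': 0.0, 'qpos': [-1.23, 0.087, 0.175, 1.66, 0.0, 1.571], 'joint_velocities': [0.001, 0.0, -0.001, 0.002, -0.001, -0.002], 'tau': [0.001, -52.039, 46.481, 0.016, 0.0, 0.0], 'tool_pos': [0.184, -0.518, 0.239], 'tcp_rot': [[0.943, 0.334, -0.0], [0.334, -0.943, 0.001], [0.0, -0.001, -1.0]], 'contact_force': [0.074, -0.864, -0.562], 'moment': [0.05, 0.037, -0.03], 'finger_force': 0.0, 'grip_width': 0.085}
top [0.371 0.027 0.98 ] 476.5514991442444
scene [0.073 0.435 0.713] 455.77883608233844
```

View pics/top0.png

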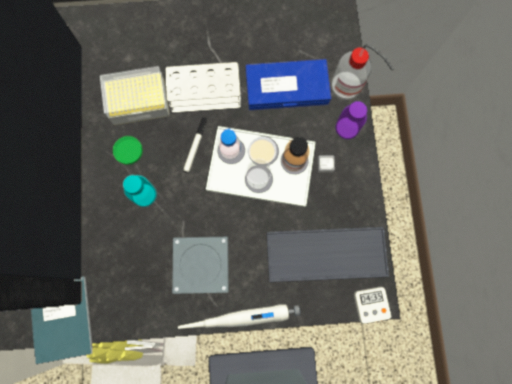

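View pics/scene0.png

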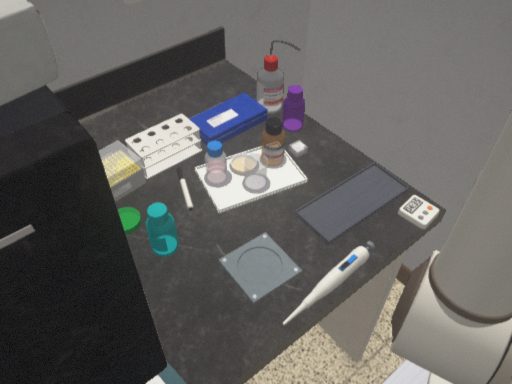

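The top view shows the clear bottle (blue cap) at (229,140), the dish (263,151), the amber bottle (297,150) and the beaker (259,178) on the white tray. The side tray is at (328,254) and the carrier at (201,265). The purple (351,120) and turquoise (139,190) bottles are the look-alikes, and the green disc (127,150) is the dish look-alike. I'll measure next and confirm in a crop.

Run:
```python
from h import *
import pickle
d=pickle.load(open('s0.pkl','rb')); s=d['top']; im=s['image']
bgr=cv2.cvtColor(im,cv2.COLOR_RGB2BGR); hsv=cv2.cvtColor(bgr,cv2.COLOR_BGR2HSV)
def big(m,roi):
    k=np.zeros_like(m); x0,y0,x1,y1=roi; k[y0:y1,x0:x1]=m[y0:y1,x0:x1]
    c,_=cv2.findContours(k,cv2.RETR_EXTERNAL,cv2.CHAIN_APPROX_NONE); return max(c,key=cv2.contourArea)
def rect(m,roi,z,n):
    c=cv2.convexHull(big(m,roi)); r=cv2.minAreaRect(c); P=np.array([ray(s,*p,z) for p in cv2.boxPoints(r)])
    print(n,'px',np.round(r[0]),'ctr',P.mean(0).round(4),'sides',[np.linalg.norm(P[i]-P[i-1]).round(4) for i in (1,2)])
    for i in (1,2):
        e=P[i]-P[i-1]; print('  edge dir deg',np.degrees(np.arctan2(e[1],e[0])).round(1))
g=cv2.cvtColor(bgr,cv2.COLOR_BGR2GRAY)
w=cv2.inRange(hsv,(0,0,195),(180,40,255)); rect(w,(200,120,320,210),.010,'tray')
c=cv2.inRange(g,85,180); rect(c,(165,230,236,300),.008,'carrier')
b=cv2.inRange(hsv,(95,20,40),(130,120,110)); rect(b,(255,220,395,290),.010,'side')
for n,lo,hi,roi,z in [('blue cap',(100,150,100),(120,255,255),(210,122,245,165),.095),('amber cap',(0,0,0),(180,255,50),(285,130,312,165),.108),('dish',(10,40,150),(30,150,255),(240,130,282,170),.020)]:
    k=big(cv2.inRange(hsv,lo,hi),roi); (u,v),r=cv2.minEnclosingCircle(k); 
    p=ray(s,u,v,z); q=ray(s,u+r,v,z); print(n,round(u,1),round(v,1),'r',round(np.linalg.norm(p-q),4),p.round(4))
cv2.imwrite('pics/crop0.png',cv2.resize(bgr[120:215,195:325],None,fx=6,fy=6,interpolation=cv2.INTER_CUBIC))
t=d['scene']; cv2.imwrite('pics/crop1.png',cv2.resize(cv2.cvtColor(t['image'],cv2.COLOR_RGB2BGR)[110:210,185:315],None,fx=6,fy=6,interpolation=cv2.INTER_CUBIC))
print(proj(s,[0,0,0]),proj(s,[.3,0,0]))
```

```text
tray px [261. 165.] ctr [ 0.6272 -0.0198  0.01  ] sides [np.float64(0.1412), np.float64(0.2161)]
  edge dir deg -12.5
  edge dir deg -104.2
carrier px [200. 265.] ctr [0.431  0.1182 0.008 ] sides [np.float64(0.1355), np.float64(0.1191)]
  edge dir deg -4.1
  edge dir deg -96.1
side px [316. 274.] ctr [ 0.3943 -0.1114  0.01  ] sides [np.float64(0.0173), np.float64(0.0141)]
  edge dir deg -15.6
  edge dir deg -103.7
blue cap 228.0 137.0 r 0.0148 [0.6655 0.0433 0.095 ]
amber cap 298.4 146.5 r 0.0169 [ 0.6321 -0.0896  0.108 ]
dish 261.7 151.0 r 0.0246 [ 0.6545 -0.0236  0.02  ]
[277.5974545 496.1420672] [264.10046879 326.66547962]
```

View pics/crop0.png

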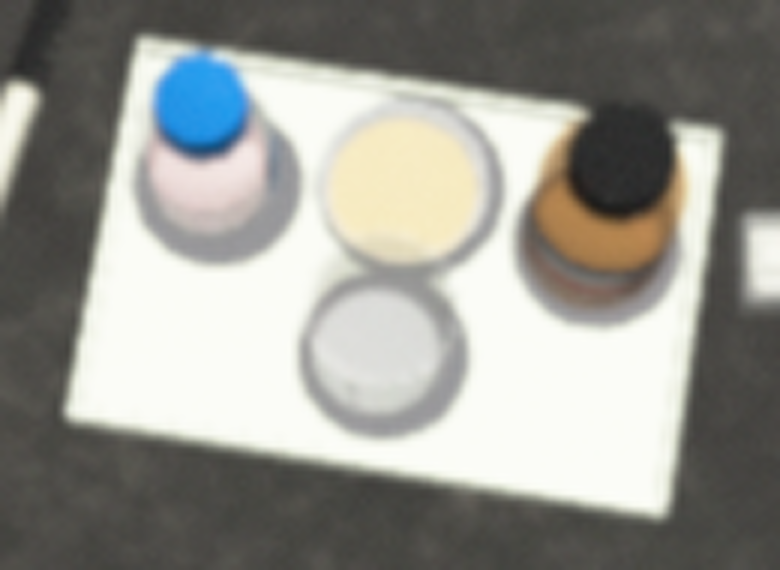

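View pics/crop1.png

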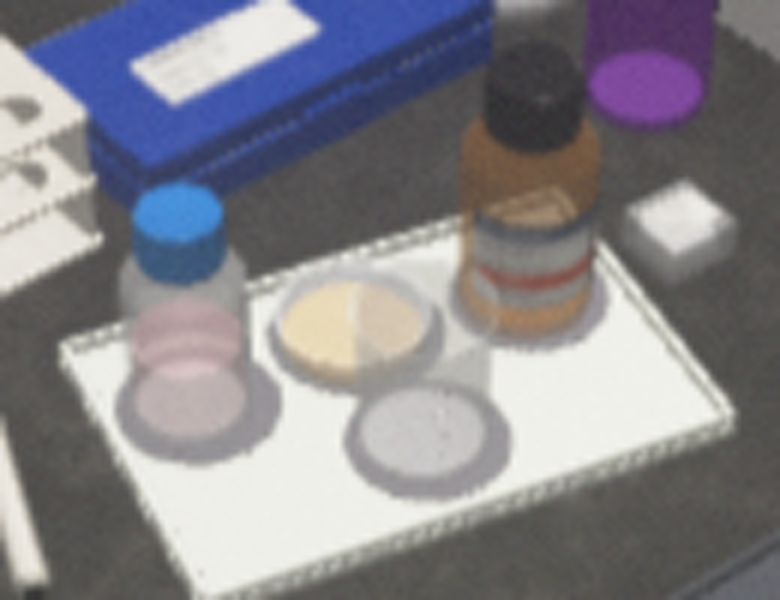

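The crops confirm it: the amber bottle (brown, black cap) is right of the dish, the clear bottle (blue cap) is left, and the beaker is in front. I'll work out positions from corners and circles in both views.

Run:
```python
from h import *
import pickle
d=pickle.load(open('s0.pkl','rb')); s=d['top']; t=d['scene']
A=lambda x,y:(195+(x+.5)/6-.5,120+(y+.5)/6-.5)
B=lambda x,y:(185+(x+.5)/6-.5,110+(y+.5)/6-.5)
P=np.array([ray(s,*A(*p),.010) for p in [(140,38),(722,130),(668,518),(68,418)]])
print('tray',P.mean(0).round(4),[np.linalg.norm(P[i]-P[i-1]).round(3) for i in range(4)],[np.degrees(np.arctan2(*(P[a]-P[b])[1::-1])).round(1) for a,b in ((0,3),(1,2),(0,1),(3,2))])
c=P.mean(0)[:2]; e=(P[0]-P[3]+P[1]-P[2])[:2]; yaw=np.arctan2(e[1],e[0]); e2=(P[0]-P[1]+P[3]-P[2])[:2]; yaw=(yaw+np.arctan2(e2[1],e2[0])-np.pi/2)/2
R=np.array([[np.cos(yaw),-np.sin(yaw)],[np.sin(yaw),np.cos(yaw)]]);print('yaw',yaw)
for n,m in dict(dish=(.033,0),clear=(.023,.068),beaker=(-.029,0),amber=(.023,-.068)).items(): print(' mark',n,(c+R@m).round(4))
print('beaker foot top',ray(s,*A(373,345),.006).round(4),'scene',ray(t,*B(423,432),.006).round(4))
print('marks top: beaker',ray(s,*A(383,355),.004).round(4),'clear',ray(s,*A(219,183),.004).round(4),'amber',ray(s,*A(598,246),.004).round(4))
print('dish top',ray(s,*A(404,187),.012).round(4),ray(s,*A(410,183),.02).round(4),'scene',ray(t,*B(353,323),.012).round(4))
print('caps top: clear',ray(s,*A(201,102),.095).round(4),'amber',ray(s,*A(622,160),.108).round(4))
print('caps scene: clear',ray(t,*B(178,215),.099).round(4),'amber',ray(t,*B(534,77),.112).round(4))
bgr=cv2.cvtColor(s['image'],cv2.COLOR_RGB2BGR)
cv2.imwrite('pics/crop2.png',cv2.resize(bgr[220:300,160:400],None,fx=3.3,fy=3.3,interpolation=cv2.INTER_CUBIC))
```

```text
tray [ 0.6268 -0.0204  0.01  ] [np.float64(0.141), np.float64(0.21), np.float64(0.142), np.float64(0.21)] [np.float64(-13.7), np.float64(-13.6), np.float64(76.3), np.float64(76.0)]
yaw -0.2402243848249248
 mark dish [ 0.6588 -0.0283]
 mark clear [0.6653 0.0402]
 mark beaker [ 0.5986 -0.0135]
 mark amber [ 0.6329 -0.0919]
beaker foot top [ 0.6025 -0.0094  0.006 ] scene [ 0.5999 -0.0121  0.006 ]
marks top: beaker [ 0.5991 -0.0127  0.004 ] clear [0.6661 0.0404 0.004 ] amber [ 0.6329 -0.0917  0.004 ]
dish top [ 0.6573 -0.0246  0.012 ] [ 0.6563 -0.0264  0.02  ] scene [ 0.6556 -0.0244  0.012 ]
caps top: clear [0.6663 0.0431 0.095 ] amber [ 0.6326 -0.0895  0.108 ]
caps scene: clear [0.6624 0.0453 0.099 ] amber [ 0.6302 -0.0866  0.112 ]
```

View pics/crop2.png

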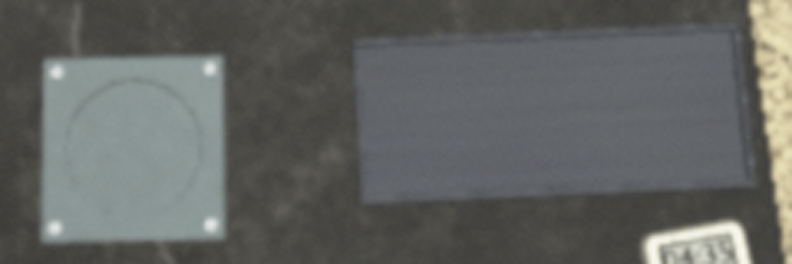

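The side tray spans about (355,40)–(754,186) in this crop. The carrier's recess circle is centred at about (134,147).

Run:
```python
from h import *
import pickle
d=pickle.load(open('s0.pkl','rb')); s=d['top']; t=d['scene']
A=lambda x,y:(195+(x+.5)/6-.5,120+(y+.5)/6-.5)
C=lambda x,y:(160+(x+.5)/3.3-.5,220+(y+.5)/3.3-.5)
for n,z,q in (('side',.01,[(355,40),(738,26),(754,186),(363,204)]),('carrier',.008,[(42,58),(222,55),(225,238),(42,242)])):
    P=np.array([ray(s,*C(*p),z) for p in q]); c=P.mean(0)
    ax=P[0]-P[3]+P[1]-P[2]; ay=P[0]-P[1]+P[3]-P[2]; ay/=np.linalg.norm(ay)
    print(n,c.round(4),[np.linalg.norm(P[i]-P[i-1]).round(3) for i in range(4)],'x dir',np.degrees(np.arctan2(ax[1],ax[0])).round(1),'slots',[(c+k*ay)[:2].round(4).tolist() for k in (-.075,0,.075)])
print('recess',ray(s,*C(134,147),.008).round(4))
print('caps top: clear',ray(s,*A(201,102),.099).round(4),'amber',ray(s,*A(622,160),.112).round(4))
print('other: purple',ray(s,355,110,.1).round(3),'turq',ray(s,134,184,.1).round(3),'redcap',ray(s,360,57,.16).round(3),'box front',ray(s,290,106,.03).round(3),'slip',ray(s,327,163,.018).round(3))
```

```text
side [ 0.4317 -0.1384  0.01  ] [np.float64(0.099), np.float64(0.238), np.float64(0.098), np.float64(0.238)] x dir -2.1 slots [[0.4291, -0.2134], [0.4317, -0.1384], [0.4343, -0.0635]]
carrier [0.4308 0.1192 0.008 ] [np.float64(0.111), np.float64(0.111), np.float64(0.11), np.float64(0.11)] x dir -2.6 slots [[0.4265, 0.0443], [0.4308, 0.1192], [0.4351, 0.194]]
recess [0.4308 0.1184 0.008 ]
caps top: clear [0.665 0.043 0.099] amber [ 0.6314 -0.0889  0.112 ]
other: purple [ 0.701 -0.209  0.1  ] turq [0.584 0.227 0.1  ] redcap [ 0.782 -0.215  0.16 ] box front [ 0.746 -0.091  0.03 ] slip [ 0.619 -0.158  0.018]
```

Request:
send_rows(
  plan=[0.5,0.5,0,0,0,1,0,0.9,0.9,0,0,0,1,0,1,1,0,0,0,1,0,1,1,0,0,0,1,0,1,1,0,0,0,1,0,1,1,0,0,0,1,0,1,1,0,0,0,1,0,1,1,0,0,0,1,0,1,1,0,0,0,1,0,1,1,0,0,0,1,0,1,1,0,0,0,1,0,1,1,0,0,0,1,0],
  grip_force=30,
)

```text
t: 1.1
tool_pos: [0.4697, -0.2318, 0.2391]
tcp_rot: [[0.178, 0.984, -0.0], [0.984, -0.178, 0.0], [0.0, -0.0, -1.0]]
contact_force: [0.0, -0.3, 1.4]
grip_width: 0.0852
finger_force: 0.0
```

Request:
send_rows(
  plan=[0.92,0.82,0,0,0,0,0,0.92,0.82,0,0,0,0,0,0.92,0.82,0,0,0,0,0,0.92,0.82,0,0,0,0,0,0.92,0.82,0,0,0,0,0,0.92,0.82,0,0,0,0,0,0.93,0.82,0,0,0,0,0,0,0,-0.9,0,0,0,0,0,0,-0.9,0,0,0,0,0,0,-0.9,0,0,0,0,0,0,-0.9,0,0,0,0,0,0,0,0,0,0,0],
)

```text
t: 2.1
tool_pos: [0.6281, -0.0895, 0.1438]
tcp_rot: [[0.182, 0.983, -0.008], [0.983, -0.182, 0.001], [-0.0, -0.008, -1.0]]
contact_force: [-1.3, -0.1, -1.8]
grip_width: 0.0858
finger_force: 0.0
```

Run:
```python
from h import *
o=robot.get_obs(); print(o['tool_pos'],o['qpos'])
snap('wrist','w1.png'); snap('top')
```

```text
[ 0.62811185 -0.08946584  0.14376542] [-1.41466259e-01  2.83826491e-01  2.17740544e-01  1.51240356e+00
 -4.17017817e-05  1.61194625e+00]
```

View pics/w1.png

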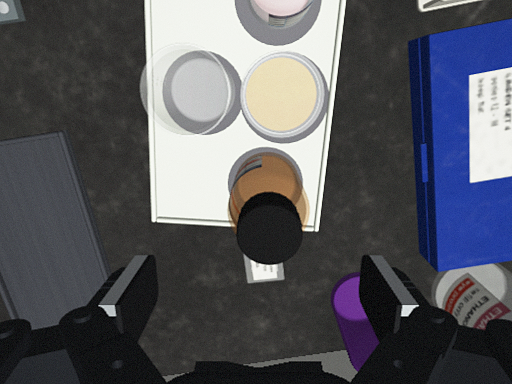

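The wrist view shows the amber cap at (269,228) between the pads, the dish at (283,95) and the beaker foot at (199,88).

```bash
cat >> h.py <<'E'
def wsnap(f=None):
    o=robot.get_obs(); s=snap('wrist',f); H=np.array(s['hand_eye'])
    T=np.eye(4); T[:3,:3]=o['tcp_rot']; T[:3,3]=o['tool_pos']; W=np.linalg.inv(T@H)
    s['R'],s['t']=W[:3,:3],W[:3,3]; return s
E
python3 - <<'E'
from h import *
import pickle
s=wsnap(); pickle.dump(s,open('w1.pkl','wb'))
bgr=cv2.cvtColor(s['image'],cv2.COLOR_RGB2BGR); hsv=cv2.cvtColor(bgr,cv2.COLOR_BGR2HSV)
m=cv2.inRange(hsv,(0,0,0),(180,255,45)); k=np.zeros_like(m); k[185:270,225:310]=m[185:270,225:310]
c=max(cv2.findContours(k,0,1)[0],key=cv2.contourArea); (u,v),r=cv2.minEnclosingCircle(c); p=ray(s,u,v,.112); print('cap',u,v,p.round(4),np.linalg.norm(p-ray(s,u+r,v,.112)))
for n,u,v,z in (('dish',283.5,95.5,.018),('beaker foot',199,88,.006),('amber mark',265,185,.004),('beaker mark',202,92,.004),('rim',186,90,.07)): print(n,ray(s,u,v,z).round(4))
E
```

```text
cap 266.5593566894531 224.35630798339844 [ 0.6351 -0.0849  0.112 ] 0.01871795998796098
dish [ 0.6607 -0.0244  0.018 ]
beaker foot [ 0.5988 -0.0076  0.006 ]
amber mark [ 0.6348 -0.093   0.004 ]
beaker mark [ 0.6001 -0.0108  0.004 ]
rim [ 0.6013 -0.0094  0.07  ]
```

Request:
send_rows(
  plan=[0.16,0.08,-0.6,0,0,0,0,0,0,-0.9,0,0,0,0,0,0,-0.9,0,0,0,0,0,0,-0.7,0,0,0,0,0,0,-0.3,0,0,0,0,0,0,0,0,0,0,0,0,0,0,0,0,0,0],
)

```text
t: 2.83
tool_pos: [0.6347, -0.088, 0.066]
tcp_rot: [[0.182, 0.983, 0.002], [0.983, -0.182, -0.0], [0.0, 0.002, -1.0]]
contact_force: [-0.0, -0.9, 0.1]
grip_width: 0.0852
finger_force: 0.0
```

Request:
send_rows(
  plan=[-0.06,0,-0.25,0,0,0,0,0,0,-0.25,0,0,0,0,0,0,0,0,0,0,0],
)

```text
t: 3.08
tool_pos: [0.6324, -0.0878, 0.0512]
tcp_rot: [[0.182, 0.983, -0.0], [0.983, -0.182, 0.0], [0.0, -0.0, -1.0]]
contact_force: [-1.1, 0.0, -0.9]
grip_width: 0.0858
finger_force: 0.0
```

Request:
send_rows(
  plan=[0,0,0,0,0,0,0.2,0,0,0,0,0,0,0.3,0,0,0,0,0,0,0.4,0,0,0,0,0,0,0.6,0,0,0,0,0,0,1,0,0,0,0,0,0,1,0,0,0,0,0,0,1],
  grip_force=40,
)

```text
t: 3.67
tool_pos: [0.633, -0.0879, 0.0525]
tcp_rot: [[0.182, 0.983, 0.001], [0.983, -0.182, -0.0], [0.0, 0.001, -1.0]]
contact_force: [0.8, -1.0, 5.9]
grip_width: 0.0499
finger_force: 42.1
```

Request:
send_rows(
  plan=[0,0,0.4,0,0,0,1,0,0,0.8,0,0,0,1,0,0,0.8,0,0,0,1,0,0,0.4,0,0,0,1,-0.3,-0.2,0,0,0,0,1,-0.6,-0.4,0,0,0,0,1,-0.9,-0.55,0,0,0,0,1,-0.9,-0.55,0,0,0,0,1,-0.9,-0.55,0,0,0,0,1,-0.9,-0.55,0,0,0,0,1,-0.9,-0.55,0,0,0,0,1,-0.9,-0.55,0,0,0,0,1],
)

```text
t: 4.67
tool_pos: [0.4728, -0.1857, 0.1103]
tcp_rot: [[0.182, 0.983, -0.002], [0.983, -0.182, 0.001], [0.0, -0.002, -1.0]]
contact_force: [0.8, -0.7, -2.1]
grip_width: 0.0502
finger_force: 42.2
```

Request:
send_rows(
  plan=[-0.9,-0.55,0,0,0,0,1,-0.6,-0.4,0,0,0,0,1,-0.3,-0.2,0,0,0,0,1,0,0,0,0,0,0,1,0,0,0,0,0,0,1],
)

```text
t: 5.08
tool_pos: [0.4298, -0.2141, 0.1113]
tcp_rot: [[0.183, 0.983, -0.0], [0.983, -0.183, 0.0], [0.0, -0.0, -1.0]]
contact_force: [0.7, -0.2, -2.3]
grip_width: 0.05
finger_force: 42.3
```

Request:
send_rows(
  plan=[0,0,-0.5,0,0,0,1,0,0,-0.8,0,0,0,1,0,0,-0.6,0,0,0,1,0,0,-0.3,0,0,0,1,0,0,-0.12,0,0,0,1,0,0,0,0,0,0,1,0,0,0,0,0,0,1],
)

```text
t: 5.67
tool_pos: [0.4305, -0.2138, 0.0537]
tcp_rot: [[0.181, 0.983, 0.0], [0.983, -0.181, 0.0], [0.0, -0.0, -1.0]]
contact_force: [-0.5, 0.1, -2.3]
grip_width: 0.0497
finger_force: 42.2
```

Request:
send_rows(
  plan=[0,0,-0.03,0,0,0,1,0,0,-0.02,0,0,0,1,0,0,0,0,0,0,0.35,0,0,0,0,0,0,0.2,0,0,0,0,0,0,0,0,0,0,0,0,0,0,0,0,0,0,0,0,0,0,0,0.4,0,0,0,0,0,0,0.8,0,0,0,0,0,0,0.9,0,0,0,0,0,0,0.9,0,0,0,0],
)

```text
t: 6.58
tool_pos: [0.4299, -0.214, 0.129]
tcp_rot: [[0.182, 0.983, -0.0], [0.983, -0.182, 0.0], [0.0, -0.0, -1.0]]
contact_force: [0.3, 0.5, 0.5]
grip_width: 0.0854
finger_force: 0.0
```

Run:
```python
from h import *
s=wsnap('w2.png'); o=robot.get_obs(); print(o['tool_pos'],o['grip_width'])
```

```text
[ 0.4313928  -0.21480118  0.1338479 ] 0.08535108239078955
```

View pics/w2.png

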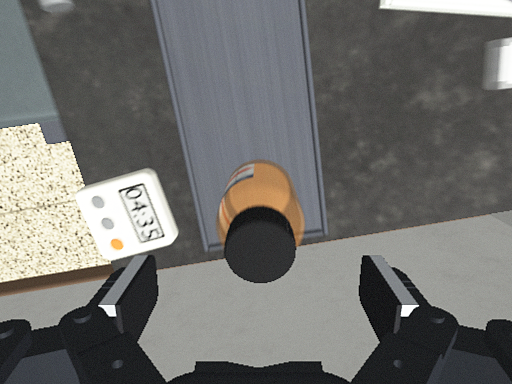

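The amber bottle stands upright in the side tray (cap at (260,244)). Next is the clear bottle.

Request:
send_rows(
  plan=[0.4,0.45,0.4,0,0,0,0,0.85,0.93,0,0,0,0,0,0.85,0.93,0,0,0,0,0,0.85,0.93,0,0,0,0,0,0.85,0.93,0,0,0,0,0,0.85,0.93,0,0,0,0,0,0.85,0.93,0,0,0,0,0,0.85,0.93,0,0,0,0,0,0.85,0.93,0,0,0,0,0,0.85,0.93,0,0,0,0,0,0.85,0.93,0,0,0,0,0,0.48,0.53,0,0,0,0,0],
)

```text
t: 7.63
tool_pos: [0.6662, 0.0454, 0.1376]
tcp_rot: [[0.18, 0.984, 0.001], [0.984, -0.18, 0.0], [0.001, 0.0, -1.0]]
contact_force: [0.9, -1.3, 0.6]
grip_width: 0.0852
finger_force: 0.0
```

Request:
send_rows(
  plan=[0,0,0,0,0,0,0,0,0,0,0,0,0,0],
)

```text
t: 7.8
tool_pos: [0.6647, 0.0435, 0.1373]
tcp_rot: [[0.18, 0.984, -0.001], [0.984, -0.18, -0.0], [-0.0, -0.001, -1.0]]
contact_force: [0.6, -0.7, 0.5]
grip_width: 0.0853
finger_force: 0.0
```

Run:
```python
from h import *
import pickle
s=wsnap('w3.png'); pickle.dump(s,open('w3.pkl','wb')); o=robot.get_obs(); print(o['tool_pos'],np.array(o['tcp_rot']).round(3).tolist())
hsv=cv2.cvtColor(s['image'],cv2.COLOR_RGB2HSV); m=cv2.inRange(hsv,(98,150,90),(120,255,255)); k=np.zeros_like(m); k[150:310,170:350]=m[150:310,170:350]
c=max(cv2.findContours(k,0,1)[0],key=cv2.contourArea); (u,v),r=cv2.minEnclosingCircle(c); p=ray(s,u,v,.099); print('cap',u,v,p.round(4),np.linalg.norm(p-ray(s,u+r,v,.099)))
```

```text
[0.6643502  0.04280037 0.13762354] [[0.181, 0.983, -0.0], [0.983, -0.181, -0.0], [-0.0, -0.0, -1.0]]
cap 259.8607482910156 224.72816467285156 [0.6667 0.0483 0.099 ] 0.01652307663219912
```

View pics/w3.png

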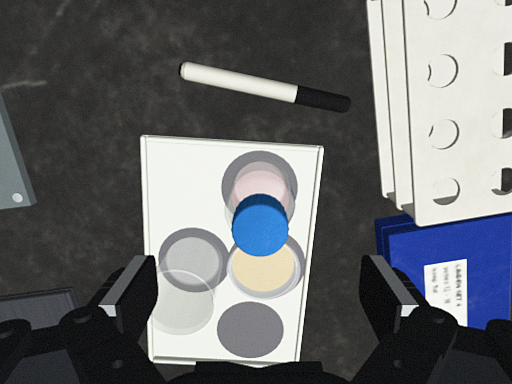

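Request:
send_rows(
  plan=[0.02,0.08,-0.4,0,0,0,0,0,0,-0.8,0,0,0,0,0,0,-0.9,0,0,0,0,0,0,-0.8,0,0,0,0,0,0,-0.6,0,0,0,0,0,0,-0.35,0,0,0,0,0,0,0,0,0,0,0,0,0,0,0,0,0,0],
)

```text
t: 8.52
tool_pos: [0.6647, 0.0444, 0.0415]
tcp_rot: [[0.182, 0.983, -0.0], [0.983, -0.182, -0.0], [-0.0, -0.0, -1.0]]
contact_force: [0.1, -0.0, 1.1]
grip_width: 0.0853
finger_force: 0.0
```

Request:
send_rows(
  plan=[0,0,0,0,0,0,0.2,0,0,0,0,0,0,0.3,0,0,0,0,0,0,0.4,0,0,0,0,0,0,0.6,0,0,0,0,0,0,1,0,0,0,0,0,0,1,0,0,0,0,0,0,1],
)

```text
t: 9.1
tool_pos: [0.6656, 0.0449, 0.0424]
tcp_rot: [[0.182, 0.983, 0.002], [0.983, -0.182, 0.0], [0.0, 0.002, -1.0]]
contact_force: [-0.8, -0.5, 5.4]
grip_width: 0.0446
finger_force: 41.2
```

Request:
send_rows(
  plan=[0,0,0.4,0,0,0,1,0,0,0.8,0,0,0,1,0,0,0.9,0,0,0,1,0,0,0.9,0,0,0,1,0,0,0.8,0,0,0,1,0,0,0.4,0,0,0,1,-0.3,-0.24,0,0,0,0,1,-0.6,-0.46,0,0,0,0,1,-0.9,-0.7,0,0,0,0,1,-0.9,-0.7,0,0,0,0,1,-0.9,-0.7,0,0,0,0,1,-0.9,-0.7,0,0,0,0,1],
)

```text
t: 10.1
tool_pos: [0.5511, -0.0432, 0.1457]
tcp_rot: [[0.182, 0.983, -0.001], [0.983, -0.182, 0.0], [-0.0, -0.001, -1.0]]
contact_force: [-0.2, 0.5, -1.4]
grip_width: 0.0442
finger_force: 41.2
```

Request:
send_rows(
  plan=[-0.9,-0.7,0,0,0,0,1,-0.9,-0.7,0,0,0,0,1,-0.9,-0.7,0,0,0,0,1,-0.9,-0.7,0,0,0,0,1,-0.7,-0.6,0,0,0,0,1,-0.4,-0.4,0,0,0,0,1,-0.14,-0.02,-0.3,0,0,0,1,0,0,-0.3,0,0,0,1,0,0,0,0,0,0,1],
)

```text
t: 10.85
tool_pos: [0.4311, -0.1376, 0.1293]
tcp_rot: [[0.182, 0.983, -0.002], [0.983, -0.182, 0.001], [0.001, -0.002, -1.0]]
contact_force: [-0.2, 0.7, -1.9]
grip_width: 0.0444
finger_force: 41.2
```

Request:
send_rows(
  plan=[0,0,-0.5,0,0,0,1,0,0,-0.9,0,0,0,1,0,0,-0.9,0,0,0,1,0,0,-0.6,0,0,0,1,0,0,-0.35,0,0,0,1,0,0,-0.15,0,0,0,1,0,0,0,0,0,0,1,0,0,0,0,0,0,1],
)

```text
t: 11.52
tool_pos: [0.4321, -0.138, 0.0468]
tcp_rot: [[0.181, 0.983, 0.001], [0.983, -0.181, -0.0], [-0.0, 0.001, -1.0]]
contact_force: [-1.2, 0.6, -1.4]
grip_width: 0.0441
finger_force: 41.2
```

Now lower the last 5 mm, release and rise.

Request:
send_rows(
  plan=[0,0,-0.1,0,0,0,1,0,0,-0.06,0,0,0,1,0,0,-0.04,0,0,0,1,0,0,0,0,0,0,0.45,0,0,0,0,0,0,0.3,0,0,0,0,0,0,0,0,0,0,0,0,0,0,0,0,0,0,0,0,0,0,0,0.4,0,0,0,0,0,0,0.8,0,0,0,0,0,0,0.9,0,0,0,0,0,0,0.9,0,0,0,0],
)

```text
t: 12.52
tool_pos: [0.4313, -0.138, 0.1177]
tcp_rot: [[0.182, 0.983, -0.0], [0.983, -0.182, 0.0], [0.0, -0.0, -1.0]]
contact_force: [-0.3, -1.7, -0.4]
grip_width: 0.0853
finger_force: 0.0
```

Request:
send_rows(
  plan=[0,0,0.6,0,0,0,0,0,0,0.2,0,0,0,0,0,0,0,0,0,0,0],
)

```text
t: 12.77
tool_pos: [0.4323, -0.1383, 0.1379]
tcp_rot: [[0.182, 0.983, 0.002], [0.983, -0.182, -0.001], [-0.0, 0.003, -1.0]]
contact_force: [0.4, 0.1, -0.3]
grip_width: 0.0859
finger_force: 0.0
```

Request:
send_rows(
  plan=[0.5,0.4,0,0,0,0,0,0.9,0.7,0,0,0,0,0,0.9,0.7,0,0,0,0,0,0.9,0.7,0,0,0,0,0,0.9,0.7,0,0,0,0,0,0.9,0.7,0,0,0,0,0,0.9,0.7,0,0,0,0,0,0.6,0.4,0,0,0,0,0,0.22,0.14,0,0,0,0,0,0,0,-0.4,0,0,0,0,0,0,0,0,0,0,0,0,0,0,0,0,0,0],
)

```text
t: 13.77
tool_pos: [0.5981, -0.0103, 0.1249]
tcp_rot: [[0.182, 0.983, -0.003], [0.983, -0.182, -0.0], [-0.001, -0.003, -1.0]]
contact_force: [-0.4, -0.0, 0.5]
grip_width: 0.0855
finger_force: 0.0
```

Run:
```python
from h import *
import pickle
s=wsnap('w4.png'); pickle.dump(s,open('w4.pkl','wb')); o=robot.get_obs(); print(o['tool_pos'])
```

```text
[ 0.59844886 -0.01039014  0.12572657]
```

View pics/w4.png

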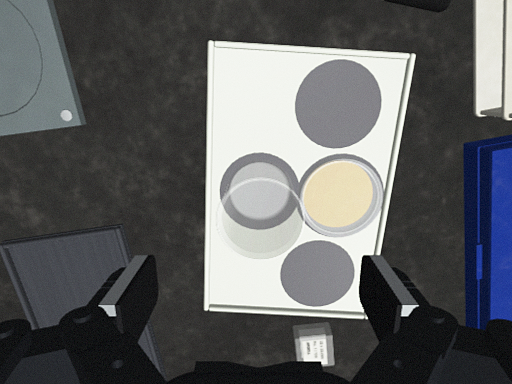

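The beaker's rim is at (260,217) and its foot at (262,191), centred between the pads. The dish is at (341,195).

Run:
```python
from h import *
import pickle
s=pickle.load(open('w4.pkl','rb'))
for n,u,v,z in (('rim',260,217.5,.07),('foot',262,191,.006),('bmark',260,190,.004),('clear mark',338,103.5,.004),('amber mark',317.5,273,.004),('dish',341,195,.019)): print(n,ray(s,u,v,z).round(4))
```

```text
rim [ 0.5998 -0.0077  0.07  ]
foot [ 0.6011 -0.0108  0.006 ]
bmark [ 0.5996 -0.0103  0.004 ]
clear mark [0.6659 0.0427 0.004 ]
amber mark [ 0.6335 -0.0893  0.004 ]
dish [ 0.6574 -0.0204  0.019 ]
```

Request:
send_rows(
  plan=[0.06,0,-0.4,0,0,0,0,0,0,-0.8,0,0,0,0,0,0,-0.8,0,0,0,0,0,0,-0.8,0,0,0,0,0,0,-0.5,0,0,0,0,0,0,-0.29,0,0,0,0,0,0,0,0,0,0,0,0,0,0,0,0,0,0],
)

```text
t: 14.48
tool_pos: [0.6012, -0.0098, 0.037]
tcp_rot: [[0.182, 0.983, 0.0], [0.983, -0.182, -0.0], [0.0, 0.0, -1.0]]
contact_force: [0.2, 0.3, 0.2]
grip_width: 0.0855
finger_force: 0.0
```

Request:
send_rows(
  plan=[0,0,0,0,0,0,0.2,0,0,0,0,0,0,0.3,0,0,0,0,0,0,0.4,0,0,0,0,0,0,0.5,0,0,0,0,0,0,1,0,0,0,0,0,0,1,0,0,0,0,0,0,1],
  grip_force=25,
)

```text
t: 15.07
tool_pos: [0.6015, -0.0096, 0.0376]
tcp_rot: [[0.182, 0.983, 0.001], [0.983, -0.182, -0.0], [0.0, 0.001, -1.0]]
contact_force: [-2.4, -0.4, 6.3]
grip_width: 0.0512
finger_force: 25.6
```

Request:
send_rows(
  plan=[0,0,0.3,0,0,0,1,0,0,0.7,0,0,0,1,0,0,0.7,0,0,0,1,0,0,0.3,0,0,0,1,-0.4,-0.13,0,0,0,0,1,-0.8,-0.26,0,0,0,0,1,-0.9,-0.29,0,0,0,0,1,-0.9,-0.29,0,0,0,0,1,-0.9,-0.29,0,0,0,0,1,-0.9,-0.29,0,0,0,0,1,-0.9,-0.29,0,0,0,0,1,-0.6,-0.2,0,0,0,0,1],
)

```text
t: 16.07
tool_pos: [0.4418, -0.061, 0.0864]
tcp_rot: [[0.182, 0.983, -0.0], [0.983, -0.182, -0.0], [-0.0, -0.0, -1.0]]
contact_force: [0.7, 0.2, -0.3]
grip_width: 0.0513
finger_force: 26.4
```

Request:
send_rows(
  plan=[-0.38,-0.11,0,0,0,0,1,0,0,0,0,0,0,1,0,0,-0.4,0,0,0,1,0,0,-0.7,0,0,0,1,0,0,-0.5,0,0,0,1,0,0,-0.2,0,0,0,1,0,0,0,0,0,0,1,0,0,0,0,0,0,1],
)

```text
t: 16.73
tool_pos: [0.4344, -0.0632, 0.0413]
tcp_rot: [[0.181, 0.983, -0.001], [0.983, -0.181, 0.0], [-0.0, -0.001, -1.0]]
contact_force: [-0.4, 0.1, 0.7]
grip_width: 0.051
finger_force: 26.4
```

Lower about 4 mm, release and rise.

Request:
send_rows(
  plan=[0,0,-0.1,0,0,0,1,0,0,-0.06,0,0,0,1,0,0,0,0,0,0,1,0,0,0,0,0,0,0.35,0,0,0,0,0,0,0.2,0,0,0,0,0,0,0,0,0,0,0,0,0,0,0,0,0,0,0,0,0,0,0,0.4,0,0,0,0,0,0,0.8,0,0,0,0,0,0,0.9,0,0,0,0,0,0,0.9,0,0,0,0],
)

```text
t: 17.73
tool_pos: [0.4338, -0.0633, 0.114]
tcp_rot: [[0.182, 0.983, -0.0], [0.983, -0.182, 0.0], [-0.0, -0.0, -1.0]]
contact_force: [0.3, -0.1, -0.4]
grip_width: 0.0856
finger_force: 0.0
```

Run:
```python
from h import *
import pickle
o=robot.get_obs(); print(o['t'],o['tool_pos'],o['qpos'])
s=snap('top','top1.png'); pickle.dump(s,open('top1.pkl','wb'))
bgr=cv2.cvtColor(s['image'],cv2.COLOR_RGB2BGR); cv2.imwrite('pics/top1c.png',cv2.resize(bgr[110:300,180:400],None,fx=3,fy=3,interpolation=cv2.INTER_CUBIC))
```

```text
17.7333 [ 0.43379304 -0.06333171  0.11400705] [-1.44967219e-01 -1.92172700e-01 -3.32965798e-01  1.43025210e+00
 -5.98930003e-06  1.60863913e+00]
```

View pics/top1c.png

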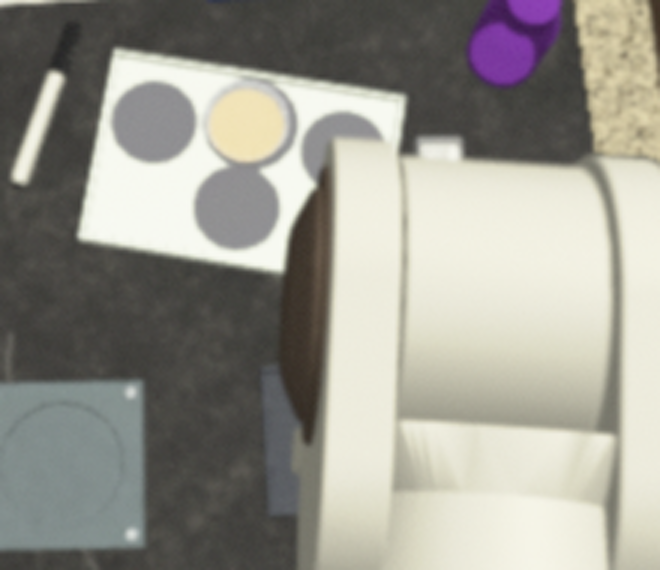

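The reagent tray is empty apart from the dish at about (249,124) in the crop; the arm hides the side tray. I'll move off toward the dish and check both from there.

Request:
send_rows(
  plan=[0,0,0.6,0,0,0,0,0,0,0.6,0,0,0,0,0.5,0.086,0,0,0,1,0,0.5,0.086,0,0,0,1,0,0.5,0.086,0,0,0,1,0,0.5,0.086,0,0,0,1,0,0.5,0.086,0,0,0,1,0,0.5,0.086,0,0,0,1,0,0.5,0.086,0,0,0,1,0,0.5,0.086,0,0,0,1,0,0.5,0.086,0,0,0,1,0,0.5,0.086,0,0,0,1,0],
)

```text
t: 18.78
tool_pos: [0.5597, -0.0417, 0.1431]
tcp_rot: [[-0.64, 0.769, 0.0], [0.769, 0.64, -0.0], [-0.0, 0.0, -1.0]]
contact_force: [0.1, -0.6, 0.5]
grip_width: 0.0858
finger_force: 0.0
```

Request:
send_rows(
  plan=[0.5,0.086,0,0,0,1,0,0.5,0.086,0,0,0,1,0,0.5,0.086,0,0,0,1,0,0.5,0.086,0,0,0,1,0,0.5,0.086,0,0,0,1,0,0.5,0.086,0,0,0,1,0,0.5,0.086,0,0,0,1,0,0.43,0.086,0,0,0,0.35,0,0,0,0,0,0,0,0,0,0,0,0,0,0,0],
)

```text
t: 19.62
tool_pos: [0.6573, -0.0246, 0.1425]
tcp_rot: [[-0.971, 0.238, -0.001], [0.238, 0.971, -0.0], [0.001, -0.0, -1.0]]
contact_force: [-0.3, 0.4, -0.2]
grip_width: 0.0852
finger_force: 0.0
```

Run:
```python
from h import *
import pickle
s=pickle.load(open('top1.pkl','rb')); A=lambda x,y:(180+(x+.5)/3-.5,110+(y+.5)/3-.5)
print('dish top',ray(s,*A(248,124),.012).round(4),ray(s,*A(250,123),.018).round(4))
w=wsnap(); o=robot.get_obs(); pickle.dump(w,open('w5.pkl','wb')); t=snap('scene'); print(o['tool_pos'],o['qpos'],np.array(o['tcp_rot']).round(3).tolist())
a=cv2.cvtColor(w['image'],cv2.COLOR_RGB2BGR); b=cv2.cvtColor(t['image'],cv2.COLOR_RGB2BGR)
b=cv2.resize(b[120:260,190:450],(512,276),interpolation=cv2.INTER_CUBIC); c=np.vstack([a[:320],b]); cv2.imwrite('pics/m5.png',c)
```

```text
dish top [ 0.6567 -0.0254  0.012 ] [ 0.6556 -0.0266  0.018 ]
[ 0.65701103 -0.02473162  0.14263561] [-3.76035748e-02  3.33850188e-01  2.77897230e-01  1.51529495e+00
 -5.05306994e-05  2.03239572e-01] [[-0.971, 0.239, -0.0], [0.239, 0.971, -0.0], [0.0, -0.0, -1.0]]
```

View pics/m5.png

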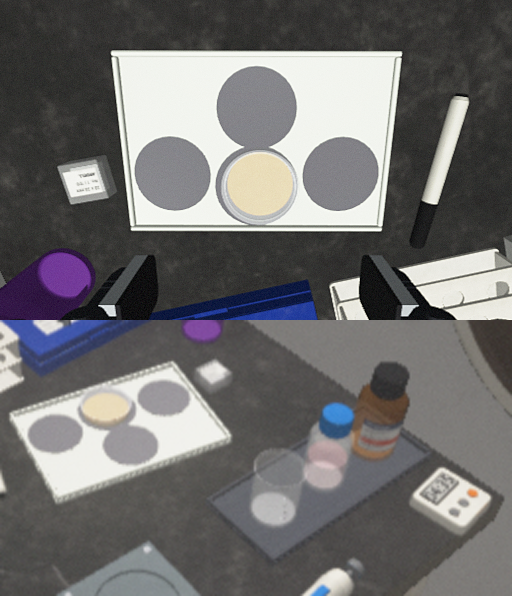

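The scene crop shows the beaker, clear bottle and amber bottle all upright in the side tray; the dish is at (258,186) in the wrist view. I'll check fingertip depth from the wrist view before gripping the low dish.

Run:
```python
from h import *
import pickle
s=pickle.load(open('w5.pkl','rb')); H=np.array(s['hand_eye']); print(H.round(3).tolist())
print('dish',[ray(s,258,186,z).round(4).tolist() for z in (.012,.019)],'marks: clear',ray(s,340.5,173.5,.004).round(4),'beaker',ray(s,256.5,107,.004).round(4))
for u,v in ((155,258),(362,258),(150,258),(367,258),(157,300),(360,300)):
    d=H[:3,:3]@np.array([(u-s['cx'])/s['fx'],(v-s['cy'])/s['fy'],1]); c=H[:3,3]
    k=(np.sign(d[1])*.0426-c[1])/d[1]; print((u,v),(c+k*d).round(4))
```

```text
[[0.0, -0.956, -0.293, 0.074], [1.0, 0.0, -0.001, 0.0], [0.001, -0.293, 0.956, -0.134], [0.0, 0.0, 0.0, 1.0]]
dish [[0.6565, -0.0245, 0.012], [0.6546, -0.024, 0.019]] marks: clear [0.6643 0.0422 0.004 ] beaker [ 0.5975 -0.0112  0.004 ]
(155, 258) [ 0.0076 -0.0426 -0.0048]
(362, 258) [ 0.0082  0.0426 -0.0059]
(150, 258) [ 0.0106 -0.0426 -0.0108]
(367, 258) [ 0.0112  0.0426 -0.0118]
(157, 300) [-0.0107 -0.0426 -0.0074]
(360, 300) [-0.0099  0.0426 -0.0086]
```

Request:
send_rows(
  plan=[0,0,-0.4,0,0,0,0,0,0,-0.8,0,0,0,0,0,0,-0.9,0,0,0,0,0,0,-0.9,0,0,0,0,0,0,-0.8,0,0,0,0,0,0,-0.6,0,0,0,0,0,0,-0.3,0,0,0,0,0,0,-0.2,0,0,0,0,0,0,0,0,0,0,0,0,0,0,0,0,0,0],
  grip_force=20,
)

```text
t: 20.55
tool_pos: [0.6575, -0.0247, 0.0208]
tcp_rot: [[-0.971, 0.237, 0.001], [0.237, 0.971, -0.0], [-0.001, 0.0, -1.0]]
contact_force: [-0.7, 0.8, 0.4]
grip_width: 0.0853
finger_force: 0.0
```

Request:
send_rows(
  plan=[0,0,-0.15,0,0,0,0,0,0,-0.12,0,0,0,0,0,0,0,0,0,0,0.1,0,0,0,0,0,0,0.2,0,0,0,0,0,0,0.2,0,0,0,0,0,0,0.2],
)

```text
t: 21.05
tool_pos: [0.6574, -0.0247, 0.0135]
tcp_rot: [[-0.971, 0.237, 0.0], [0.237, 0.971, -0.0], [-0.0, 0.0, -1.0]]
contact_force: [0.4, -0.1, -0.4]
grip_width: 0.0681
finger_force: 0.0
```

Request:
send_rows(
  plan=[0,0,0,0,0,0,0.3,0,0,0,0,0,0,0.4,0,0,0,0,0,0,0.5,0,0,0,0,0,0,0.6,0,0,0,0,0,0,0.6],
)

```text
t: 21.47
tool_pos: [0.6575, -0.0247, 0.0137]
tcp_rot: [[-0.971, 0.237, 0.001], [0.237, 0.971, -0.0], [-0.001, 0.0, -1.0]]
contact_force: [-1.3, 0.6, 4.7]
grip_width: 0.0597
finger_force: 21.9
```

Request:
send_rows(
  plan=[0,0,0.2,0,0,0,0.6,0,0,0.5,0,0,0,0.6,0,0,0.8,0,0,0,0.6,0,0,0.8,0,0,0,0.6,0,0,0.4,0,0,0,0.6,0,0,0,0,0,0,0.6,0,0,0,0,0,0,0.6],
)

```text
t: 22.05
tool_pos: [0.6576, -0.0247, 0.0811]
tcp_rot: [[-0.971, 0.237, 0.001], [0.237, 0.971, -0.0], [-0.001, 0.0, -1.0]]
contact_force: [0.2, 0.5, -0.0]
grip_width: 0.0594
finger_force: 21.7
```

Request:
send_rows(
  plan=[-0.3,0.19,0,0,0,0,0.6,-0.6,0.38,0,0,0,0,0.6,-0.9,0.57,0,0,0,0,0.6,-0.9,0.57,0,0,0,0,0.6,-0.9,0.57,0,0,0,0,0.6,-0.9,0.57,0,0,0,0,0.6,-0.9,0.57,0,0,0,0,0.6,-0.9,0.57,0,0,0,0,0.6,-0.9,0.57,0,0,0,0,0.6,-0.9,0.57,0,0,0,0,0.6,-0.6,0.38,0,0,0,0,0.6,-0.3,0.19,0,0,0,0,0.6],
)

```text
t: 23.05
tool_pos: [0.4296, 0.1186, 0.0795]
tcp_rot: [[-0.972, 0.236, -0.002], [0.236, 0.972, -0.0], [0.002, -0.001, -1.0]]
contact_force: [0.2, 0.6, -0.9]
grip_width: 0.0596
finger_force: 21.7
```

Request:
send_rows(
  plan=[-0.06,0.06,0,0,0,0,0.6,0,0,0,0,0,0,0.6,0,0,0,0,0,0,0.6],
)

```text
t: 23.3
tool_pos: [0.4313, 0.1191, 0.0805]
tcp_rot: [[-0.971, 0.237, -0.0], [0.237, 0.971, -0.0], [-0.0, -0.0, -1.0]]
contact_force: [0.3, -0.7, -0.2]
grip_width: 0.0592
finger_force: 21.7
```

Run:
```python
from h import *
s=wsnap('w6.png'); o=robot.get_obs(); print(o['tool_pos'],o['grip_width'],o['finger_force'],proj(s,[.4308,.1188,.008]),proj(s,[.4308,.1598,.008]),proj(s,[.4718,.1188,.008]))
```

```text
[0.43138602 0.11897864 0.08051579] 0.059551843477066796 21.69371008872986 [257.52052864 211.16329263] [321.24449116 196.51935966] [272.12655309 267.43908977]
```

View pics/w6.png

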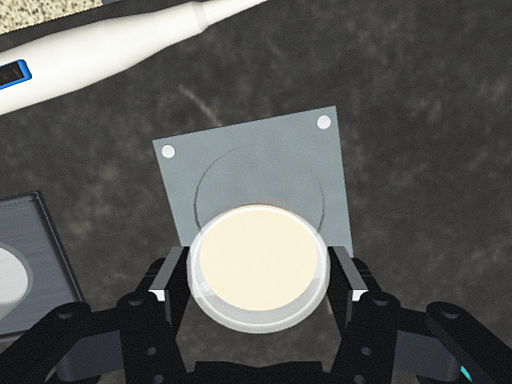

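The dish is held level, with its centre over the recess (arc from (196,205) to (324,205)).

Request:
send_rows(
  plan=[0,0,-0.3,0,0,0,0.6,0,0,-0.7,0,0,0,0.6,0,0,-0.7,0,0,0,0.6,0,0,-0.5,0,0,0,0.6,0,0,-0.2,0,0,0,0.6,0,0,-0.1,0,0,0,0.6,0,0,0,0,0,0,0.6,0,0,0,0,0,0,0.6],
)

```text
t: 24.02
tool_pos: [0.4313, 0.1193, 0.0188]
tcp_rot: [[-0.971, 0.238, 0.001], [0.238, 0.971, 0.0], [-0.001, 0.0, -1.0]]
contact_force: [-0.6, -0.0, 0.5]
grip_width: 0.0595
finger_force: 21.7
```

Request:
send_rows(
  plan=[0,0,-0.08,0,0,0,0.6,0,0,-0.07,0,0,0,0.6,0,0,0,0,0,0,0.6,0,0,0,0,0,0,0.6],
)

```text
t: 24.35
tool_pos: [0.4309, 0.1194, 0.0147]
tcp_rot: [[-0.971, 0.237, 0.0], [0.237, 0.971, 0.0], [-0.0, 0.0, -1.0]]
contact_force: [-1.5, -0.1, 0.1]
grip_width: 0.0596
finger_force: 21.6
```

Request:
send_rows(
  plan=[0,0,0,0,0,0,0.22,0,0,0,0,0,0,0.1,0,0,0,0,0,0,0,0,0,0,0,0,0,0,0,0,0,0,0,0,0,0,0,0.3,0,0,0,0,0,0,0.7,0,0,0,0,0,0,0.9,0,0,0,0,0,0,0.9,0,0,0,0,0,0,0.9,0,0,0,0,0,0,0.6,0,0,0,0,0,0,0,0,0,0,0],
)

```text
t: 25.35
tool_pos: [0.4323, 0.1197, 0.126]
tcp_rot: [[-0.971, 0.237, 0.005], [0.237, 0.971, 0.001], [-0.005, 0.003, -1.0]]
contact_force: [0.5, 0.6, 1.1]
grip_width: 0.0854
finger_force: 0.0
```

Run:
```python
from h import *
s=wsnap('w7.png'); o=robot.get_obs(); print(o['tool_pos'],o['qpos'],proj(s,[.4308,.1188,.008]),proj(s,[.4308,.1188,.021]))
```

```text
[0.4317519  0.11959182 0.12402305] [ 2.70202856e-01 -1.73824887e-01 -2.98026861e-01  1.44329574e+00
  2.32226524e-05  5.09755481e-01] [256.07755775 189.17001756] [256.0145404  194.24087097]
```

View pics/w7.png

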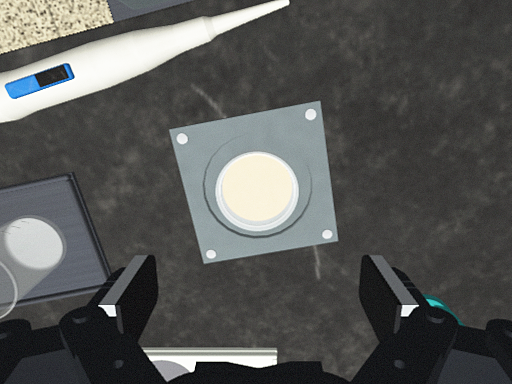

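The dish lies in the recess, centred at (257,190), with an even gap all round. Next: return the beaker, then the clear bottle, then the amber bottle.

Request:
send_rows(
  plan=[0,-0.42,0.3,0,0,-1,0,0,-0.42,0,0,0,-1,0,0,-0.42,0,0,0,-1,0,0,-0.42,0,0,0,-1,0,0,-0.42,0,0,0,-1,0,0,-0.42,0,0,0,-1,0,0,-0.42,0,0,0,-1,0,0,-0.42,0,0,0,-1,0,0,-0.42,0,0,0,-1,0,0,-0.42,0,0,0,-1,0,0,-0.42,0,0,0,-1,0,0,-0.42,0,0,0,-1,0],
  grip_force=25,
)

```text
t: 26.4
tool_pos: [0.4303, -0.0072, 0.1285]
tcp_rot: [[-0.276, 0.961, -0.002], [0.961, 0.276, 0.0], [0.0, -0.001, -1.0]]
contact_force: [0.9, 0.8, -0.0]
grip_width: 0.0856
finger_force: 0.0
```

Request:
send_rows(
  plan=[0,-0.42,0,0,0,-1,0,0,-0.42,0,0,0,-1,0,0,-0.42,0,0,0,-1,0,0.1,-0.42,0,0,0,-1,0,0,-0.42,0,0,0,-1,0,0,-0.2,0,0,0,-0.35,0,0,0,0,0,0,0,0,0,0,0,0,0,0,0],
)

```text
t: 27.07
tool_pos: [0.433, -0.0641, 0.129]
tcp_rot: [[0.18, 0.984, -0.001], [0.984, -0.18, 0.0], [0.0, -0.001, -1.0]]
contact_force: [0.1, 0.4, 0.8]
grip_width: 0.0855
finger_force: 0.0
```

Request:
send_rows(
  plan=[0.04,0.03,-0.4,0,0,0,0,0,0,-0.8,0,0,0,0,0,0,-0.8,0,0,0,0,0,0,-0.8,0,0,0,0,0,0,-0.55,0,0,0,0,0,0,-0.3,0,0,0,0,0,0,0,0,0,0,0,0,0,0,0,0,0,0],
)

```text
t: 27.73
tool_pos: [0.4343, -0.0631, 0.0383]
tcp_rot: [[0.181, 0.984, -0.0], [0.984, -0.181, 0.0], [0.0, -0.0, -1.0]]
contact_force: [0.6, 0.3, 0.3]
grip_width: 0.0857
finger_force: 0.0
```

Request:
send_rows(
  plan=[0,0,0,0,0,0,0.2,0,0,0,0,0,0,0.3,0,0,0,0,0,0,0.4,0,0,0,0,0,0,0.5,0,0,0,0,0,0,1,0,0,0,0,0,0,1,0,0,0,0,0,0,1],
)

```text
t: 28.32
tool_pos: [0.4347, -0.0635, 0.0392]
tcp_rot: [[0.182, 0.983, 0.001], [0.983, -0.182, -0.0], [0.0, 0.001, -1.0]]
contact_force: [-1.3, 0.6, 6.3]
grip_width: 0.0513
finger_force: 25.5
```

Request:
send_rows(
  plan=[0,0,0.3,0,0,0,1,0,0,0.7,0,0,0,1,0,0,0.7,0,0,0,1,0,0,0.3,0,0,0,1,0.4,0.13,0,0,0,0,1,0.8,0.26,0,0,0,0,1,0.9,0.29,0,0,0,0,1,0.9,0.29,0,0,0,0,1,0.9,0.29,0,0,0,0,1,0.9,0.29,0,0,0,0,1,0.9,0.29,0,0,0,0,1,0.6,0.2,0,0,0,0,1],
)

```text
t: 29.32
tool_pos: [0.5937, -0.0114, 0.0866]
tcp_rot: [[0.181, 0.983, -0.001], [0.983, -0.181, 0.0], [0.0, -0.001, -1.0]]
contact_force: [0.1, -0.6, -0.5]
grip_width: 0.0514
finger_force: 26.3
```

Request:
send_rows(
  plan=[0.37,0.1,0,0,0,0,1,0,0,0,0,0,0,1,0,0,-0.4,0,0,0,1,0,0,-0.7,0,0,0,1,0,0,-0.5,0,0,0,1,0,0,-0.2,0,0,0,1,0,0,0,0,0,0,1,0,0,0,0,0,0,1],
)

```text
t: 29.98
tool_pos: [0.6007, -0.01, 0.0432]
tcp_rot: [[0.182, 0.983, -0.0], [0.983, -0.182, -0.0], [-0.0, -0.0, -1.0]]
contact_force: [0.6, 0.4, -0.5]
grip_width: 0.0513
finger_force: 26.3
```

Request:
send_rows(
  plan=[0,0,-0.1,0,0,0,1,0,0,-0.08,0,0,0,1,0,0,0,0,0,0,1,0,0,0,0,0,0,1],
)

```text
t: 30.32
tool_pos: [0.6014, -0.0099, 0.0393]
tcp_rot: [[0.182, 0.983, 0.001], [0.983, -0.182, -0.0], [0.0, 0.001, -1.0]]
contact_force: [-0.3, -0.5, 1.1]
grip_width: 0.0517
finger_force: 26.2
```

Request:
send_rows(
  plan=[0,0,-0.02,0,0,0,1,0,0,0,0,0,0,0.35,0,0,0,0,0,0,0.2,0,0,0,0,0,0,0,0,0,0,0,0,0,0,0,0,0,0,0,0,0,0,0,0.4,0,0,0,0,0,0,0.8,0,0,0,0,0,0,0.9,0,0,0,0,0,0,0.9,0,0,0,0,0,0,0.9,0,0,0,0],
)

```text
t: 31.23
tool_pos: [0.601, -0.0099, 0.1376]
tcp_rot: [[0.182, 0.983, 0.0], [0.983, -0.182, -0.0], [0.0, 0.0, -1.0]]
contact_force: [-0.6, 0.1, -0.4]
grip_width: 0.0857
finger_force: 0.0
```

Request:
send_rows(
  plan=[-0.5,-0.4,0.1,0,0,0,0,-0.9,-0.7,0,0,0,0,0,-0.9,-0.7,0,0,0,0,0,-0.9,-0.7,0,0,0,0,0,-0.9,-0.7,0,0,0,0,0,-0.9,-0.7,0,0,0,0,0,-0.9,-0.6,0,0,0,0,0,-0.6,-0.4,0,0,0,0,0,-0.26,-0.22,0,0,0,0,0,0,0,0,0,0,0,0,0,0,0,0,0,0,0],
  grip_force=40,
)

```text
t: 32.15
tool_pos: [0.4326, -0.138, 0.1389]
tcp_rot: [[0.183, 0.983, 0.001], [0.983, -0.183, -0.0], [0.0, 0.001, -1.0]]
contact_force: [0.0, 0.1, -0.4]
grip_width: 0.0854
finger_force: 0.0
```

Descend 96 mm to z = 0.043 and grip.

Request:
send_rows(
  plan=[0,0,-0.4,0,0,0,0,0,0,-0.8,0,0,0,0,0,0,-0.9,0,0,0,0,0,0,-0.8,0,0,0,0,0,0,-0.6,0,0,0,0,0,0,-0.34,0,0,0,0,0,0,0,0,0,0,0,0,0,0,0,0,0,0],
)

```text
t: 32.82
tool_pos: [0.4323, -0.1375, 0.0421]
tcp_rot: [[0.181, 0.983, -0.001], [0.983, -0.181, 0.0], [0.0, -0.001, -1.0]]
contact_force: [0.2, -0.3, 0.6]
grip_width: 0.0851
finger_force: 0.0
```

Request:
send_rows(
  plan=[0,0,0,0,0,0,0.2,0,0,0,0,0,0,0.3,0,0,0,0,0,0,0.4,0,0,0,0,0,0,0.6,0,0,0,0,0,0,1,0,0,0,0,0,0,1,0,0,0,0,0,0,1],
)

```text
t: 33.4
tool_pos: [0.4325, -0.1381, 0.0432]
tcp_rot: [[0.182, 0.983, 0.001], [0.983, -0.182, -0.0], [-0.0, 0.001, -1.0]]
contact_force: [-0.7, 0.8, 6.2]
grip_width: 0.0445
finger_force: 41.2
```

Request:
send_rows(
  plan=[0,0,0.4,0,0,0,1,0,0,0.8,0,0,0,1,0,0,0.9,0,0,0,1,0,0,0.9,0,0,0,1,0,0,0.8,0,0,0,1,0,0,0.4,0,0,0,1,0.3,0.24,0,0,0,0,1,0.6,0.46,0,0,0,0,1,0.9,0.7,0,0,0,0,1,0.9,0.7,0,0,0,0,1,0.9,0.7,0,0,0,0,1,0.9,0.7,0,0,0,0,1],
)

```text
t: 34.4
tool_pos: [0.5454, -0.0489, 0.1456]
tcp_rot: [[0.182, 0.983, -0.002], [0.983, -0.182, 0.0], [-0.0, -0.002, -1.0]]
contact_force: [0.4, -0.0, -0.9]
grip_width: 0.0445
finger_force: 41.1
```

Request:
send_rows(
  plan=[0.9,0.7,0,0,0,0,1,0.9,0.7,0,0,0,0,1,0.9,0.7,0,0,0,0,1,0.9,0.7,0,0,0,0,1,0.7,0.6,0,0,0,0,1,0.4,0.35,0,0,0,0,1,0.1,0.05,0,0,0,0,1,0,0,0,0,0,0,1,0,0,0,0,0,0,1],
)

```text
t: 35.15
tool_pos: [0.664, 0.0445, 0.1462]
tcp_rot: [[0.182, 0.983, -0.002], [0.983, -0.182, -0.0], [-0.001, -0.002, -1.0]]
contact_force: [-0.0, 0.2, -0.7]
grip_width: 0.044
finger_force: 41.2
```

Request:
send_rows(
  plan=[0.02,0,-0.5,0,0,0,1,0,0,-0.9,0,0,0,1,0,0,-0.9,0,0,0,1,0,0,-0.8,0,0,0,1,0,0,-0.5,0,0,0,1,0,0,-0.3,0,0,0,1,0,0,-0.1,0,0,0,1,0,0,0,0,0,0,1,0,0,0,0,0,0,1],
)

```text
t: 35.9
tool_pos: [0.6656, 0.0445, 0.0484]
tcp_rot: [[0.182, 0.983, 0.002], [0.983, -0.182, 0.0], [0.0, 0.002, -1.0]]
contact_force: [0.2, 0.4, -1.2]
grip_width: 0.0442
finger_force: 41.2
```

Request:
send_rows(
  plan=[0,0,-0.1,0,0,0,1,0,0,-0.08,0,0,0,1,0,0,-0.04,0,0,0,1,0,0,0,0,0,0,1,0,0,0,0,0,0,1],
)

```text
t: 36.32
tool_pos: [0.6657, 0.0446, 0.0433]
tcp_rot: [[0.182, 0.983, 0.002], [0.983, -0.182, 0.0], [0.001, 0.002, -1.0]]
contact_force: [-1.3, 0.6, 5.9]
grip_width: 0.0443
finger_force: 42.0
```

Contact with the floor shows at 5.9 N; release and rise.

Request:
send_rows(
  plan=[0,0,0,0,0,0,0.45,0,0,0,0,0,0,0.3,0,0,0,0,0,0,0,0,0,0,0,0,0,0,0,0,0,0,0,0,0,0,0,0.4,0,0,0,0,0,0,0.8,0,0,0,0,0,0,0.9,0,0,0,0,0,0,0.9,0,0,0,0,0,0,0.9,0,0,0,0,0,0,0.4,0,0,0,0,0,0,0,0,0,0,0],
)

```text
t: 37.32
tool_pos: [0.6663, 0.0447, 0.1527]
tcp_rot: [[0.182, 0.983, 0.005], [0.983, -0.182, 0.0], [0.001, 0.005, -1.0]]
contact_force: [-0.1, -0.0, 0.4]
grip_width: 0.0852
finger_force: 0.0
```

Request:
send_rows(
  plan=[-0.4,-0.45,0,0,0,0,0,-0.85,-0.93,0,0,0,0,0,-0.85,-0.93,0,0,0,0,0,-0.85,-0.93,0,0,0,0,0,-0.85,-0.93,0,0,0,0,0,-0.85,-0.93,0,0,0,0,0,-0.85,-0.93,0,0,0,0,0,-0.85,-0.93,0,0,0,0,0,-0.85,-0.93,0,0,0,0,0,-0.85,-0.93,0,0,0,0,0,-0.85,-0.93,0,0,0,0,0,-0.5,-0.6,0,0,0,0,0],
)

```text
t: 38.32
tool_pos: [0.4278, -0.2154, 0.148]
tcp_rot: [[0.183, 0.983, -0.002], [0.983, -0.183, 0.0], [0.0, -0.002, -1.0]]
contact_force: [0.1, 0.4, -0.9]
grip_width: 0.0853
finger_force: 0.0
```

Request:
send_rows(
  plan=[0,0,0,0,0,0,0,0,0,0,0,0,0,0],
)

```text
t: 38.48
tool_pos: [0.4293, -0.2146, 0.1483]
tcp_rot: [[0.184, 0.983, -0.001], [0.983, -0.184, 0.001], [0.0, -0.001, -1.0]]
contact_force: [-0.4, -0.6, 0.4]
grip_width: 0.0852
finger_force: 0.0
```

Request:
send_rows(
  plan=[0.04,0.03,-0.4,0,0,0,0,0,0,-0.8,0,0,0,0,0,0,-0.9,0,0,0,0,0,0,-0.8,0,0,0,0,0,0,-0.6,0,0,0,0,0,0,-0.33,0,0,0,0,0,0,0,0,0,0,0,0,0,0,0,0,0,0],
)

```text
t: 39.15
tool_pos: [0.4312, -0.2128, 0.0532]
tcp_rot: [[0.181, 0.984, -0.001], [0.984, -0.181, 0.0], [0.0, -0.001, -1.0]]
contact_force: [-0.6, 0.1, 1.3]
grip_width: 0.0855
finger_force: 0.0
```

Request:
send_rows(
  plan=[0,0,0,0,0,0,0.2,0,0,0,0,0,0,0.3,0,0,0,0,0,0,0.4,0,0,0,0,0,0,0.6,0,0,0,0,0,0,1,0,0,0,0,0,0,1,0,0,0,0,0,0,1],
)

```text
t: 39.73
tool_pos: [0.4316, -0.2137, 0.0547]
tcp_rot: [[0.182, 0.983, 0.002], [0.983, -0.182, -0.001], [-0.0, 0.002, -1.0]]
contact_force: [-1.1, 1.2, 5.6]
grip_width: 0.0501
finger_force: 41.6
```

Request:
send_rows(
  plan=[0,0,0.4,0,0,0,1,0,0,0.8,0,0,0,1,0,0,0.8,0,0,0,1,0,0,0.4,0,0,0,1,0.3,0.2,0,0,0,0,1,0.6,0.4,0,0,0,0,1,0.9,0.55,0,0,0,0,1,0.9,0.55,0,0,0,0,1,0.9,0.55,0,0,0,0,1,0.9,0.55,0,0,0,0,1,0.9,0.55,0,0,0,0,1,0.9,0.55,0,0,0,0,1],
)

```text
t: 40.73
tool_pos: [0.5896, -0.1144, 0.112]
tcp_rot: [[0.182, 0.983, -0.001], [0.983, -0.182, 0.0], [0.0, -0.001, -1.0]]
contact_force: [0.7, -1.2, -3.2]
grip_width: 0.0499
finger_force: 42.3
```

Request:
send_rows(
  plan=[0.9,0.55,0,0,0,0,1,0.6,0.4,0,0,0,0,1,0.26,0.17,0,0,0,0,1,0,0,0,0,0,0,1,0,0,0,0,0,0,1],
)

```text
t: 41.15
tool_pos: [0.6321, -0.0877, 0.1125]
tcp_rot: [[0.181, 0.983, -0.002], [0.983, -0.181, 0.0], [-0.0, -0.002, -1.0]]
contact_force: [-0.7, -0.9, -2.6]
grip_width: 0.05
finger_force: 42.3
```

Request:
send_rows(
  plan=[0.02,0,-0.5,0,0,0,1,0,0,-0.8,0,0,0,1,0,0,-0.55,0,0,0,1,0,0,-0.25,0,0,0,1,0,0,-0.1,0,0,0,1,0,0,0,0,0,0,1,0,0,0,0,0,0,1],
)

```text
t: 41.73
tool_pos: [0.6332, -0.0883, 0.0593]
tcp_rot: [[0.182, 0.983, 0.001], [0.983, -0.182, -0.0], [-0.0, 0.001, -1.0]]
contact_force: [-0.0, 0.1, -2.1]
grip_width: 0.0503
finger_force: 42.3
```

Request:
send_rows(
  plan=[0,0,-0.1,0,0,0,1,0,0,-0.07,0,0,0,1,0,0,-0.03,0,0,0,1,0,0,0,0,0,0,1,0,0,0,0,0,0,1],
)

```text
t: 42.15
tool_pos: [0.6335, -0.088, 0.0548]
tcp_rot: [[0.182, 0.983, 0.002], [0.983, -0.182, -0.0], [-0.0, 0.002, -1.0]]
contact_force: [-2.2, -0.2, 5.4]
grip_width: 0.05
finger_force: 43.0
```

Request:
send_rows(
  plan=[0,0,0,0,0,0,0.35,0,0,0,0,0,0,0.2,0,0,0,0,0,0,0,0,0,0,0,0,0,0,0,0,0,0,0,0,0,0,0,0.4,0,0,0,0,0,0,0.8,0,0,0,0,0,0,0.9,0,0,0,0,0,0,0.9,0,0,0,0,0,0,0.9,0,0,0,0,0,0,0.9,0,0,0,0,0,0,0.9,0,0,0,0],
)

```text
t: 43.15
tool_pos: [0.6329, -0.0879, 0.1981]
tcp_rot: [[0.182, 0.983, 0.001], [0.983, -0.182, -0.0], [0.0, 0.001, -1.0]]
contact_force: [0.1, -0.3, 0.2]
grip_width: 0.0851
finger_force: 0.0
```

Request:
send_rows(
  plan=[-0.6,-0.5,0.5,0,0,0,0,-0.9,-0.9,0,0,0,0,0,-0.9,-0.9,0,0,0,0,0,-0.9,-0.9,0,0,0,0,0,-0.9,-0.9,0,0,0,0,0,-0.9,-0.9,0,0,0,0,0,-0.9,-0.9,0,0,0,0,0,-0.9,-0.9,0,0,0,0,0,-0.9,-0.9,0,0,0,0,0,-0.5,-0.9,0,0,0,0,0,-0.2,-0.9,0,0,0,0,0,0,-0.5,0,0,0,0,0],
)

```text
t: 44.15
tool_pos: [0.4193, -0.3399, 0.2097]
tcp_rot: [[0.184, 0.983, 0.001], [0.983, -0.184, -0.001], [-0.001, 0.001, -1.0]]
contact_force: [0.4, -0.5, -0.4]
grip_width: 0.0853
finger_force: 0.0
```

Run:
```python
from h import *
import pickle
s0=pickle.load(open('s0.pkl','rb')); a,b=snap('top'),snap('scene'); o=robot.get_obs(); print(o['t'],o['tool_pos'])
f=lambda im,y0,y1,x0,x1,w:cv2.resize(cv2.cvtColor(im,cv2.COLOR_RGB2BGR)[y0:y1,x0:x1],(400,w),interpolation=cv2.INTER_CUBIC)
L=np.vstack([f(s0['top']['image'],110,310,160,400,300),f(a['image'],110,310,160,400,300)]); 
Rr=np.vstack([f(s0['scene']['image'],100,310,160,440,300),f(b['image'],100,310,160,440,300)])
cv2.imwrite('pics/fin.png',np.hstack([L,Rr]))
for n,s in (('before',s0['top']),('after',a)):
    hsv=cv2.cvtColor(s['image'],cv2.COLOR_RGB2HSV)
    for c,lo,hi,(x0,y0,x1,y1),z in [('blue cap',(100,150,100),(120,255,255),(210,122,245,165),.099),('amber cap',(0,0,0),(180,255,50),(285,130,312,165),.112),('marker',(0,0,170),(180,60,255),(175,120,206,175),.013),('slip',(0,0,150),(180,60,255),(316,148,340,175),.018),('dish',(10,25,120),(30,150,255),(165,230,236,300),.016)]:
        m=cv2.inRange(hsv,lo,hi)[y0:y1,x0:x1]; M=cv2.moments(m,True)
        if M['m00']>5: print(n,c,ray(s,x0+M['m10']/M['m00'],y0+M['m01']/M['m00'],z).round(4))
```

```text
44.25 [ 0.42041252 -0.33937033  0.20882793]
before blue cap [0.664  0.0433 0.099 ]
before amber cap [ 0.6309 -0.0886  0.112 ]
before marker [0.6651 0.1228 0.013 ]
before slip [ 0.6199 -0.1559  0.018 ]
after blue cap [0.6631 0.0428 0.099 ]
after amber cap [ 0.6302 -0.0891  0.112 ]
after marker [0.665  0.1228 0.013 ]
after slip [ 0.6199 -0.1559  0.018 ]
after dish [0.4297 0.1184 0.016 ]
```

View pics/fin.png

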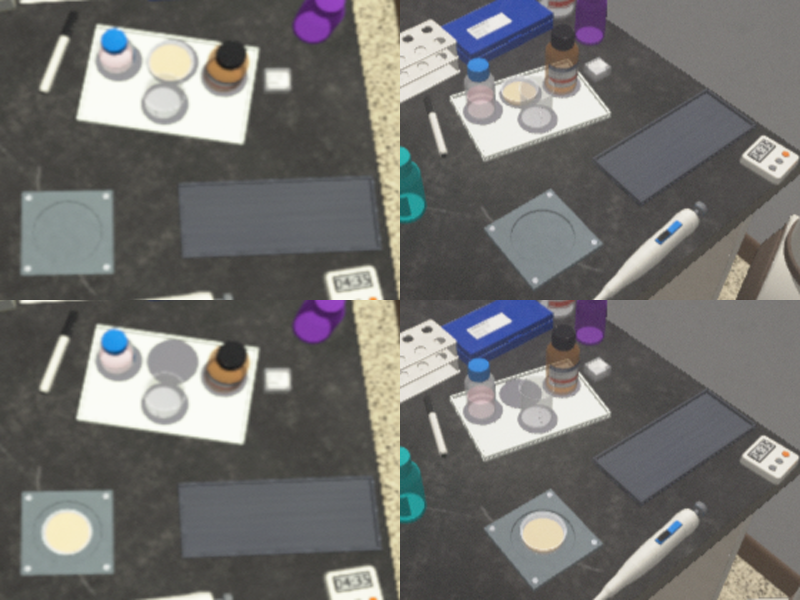

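The before and after views match. Both bottles and the beaker are upright at their starting spots (caps within 1 mm), the dish is centred in the recess, and the marker and slip box have not moved.

```bash
python3 -c "
from cell import robot; print(robot.hand_in())"
```

```text
the job is handed in; nothing more can be done
None
```

I handed the job in at about 44 s: the dish lies centred in the carrier recess, both bottles and the beaker stand back on their starting spots, and the marker pen and cover-slip box were not moved; the system gave no verdict on hand-in.

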